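Press the heat sink home on a circuit board

TASK

One of the two small green bench presses holds the circuit board with the silver finned heat sink. Wind that press down by its crank (clockwise seen from above) until its black foot just touches the heat sink, then give the crank half a turn more, no further, and let go. Leave the crank of the other press, which holds the board with the orange block, as it is.

Things in the scene. Friction and masses are not known exactly. Their poses are not given: they have to be found in the camera images.
- press_axis (a point): Point on the screw axis of the press with the heat sink, 240 mm above the table, turning with the crank: z up, x along the arm to the handle. Handle: upright black cylinder, 22 mm thick, 50 mm tall (z 211 to 261), centred 65 mm from the axis, spinning freely on its pin, so a gripper holding it from above can circle without turning. Steel arm's top at z 208. Press 170 x 170 mm, turned up to 23 deg.
- press_screw (a joint): Its crank angle, rad; grows clockwise from above, foot sinks 24 mm a turn, handle stays at its height. At 0 the arm points to the press's front (robot side) and the foot's underside is 88 mm above the table. Starts 0 to 1.2, stop at 10.5. Stays where left; takes 3 to 6 N at the handle. Heat sink: 44 mm square, top 66 to 74 mm above the table, so contact comes 0.35 to 0.95 turn from the start.
- press_cushion (a joint): Spring travel of its black foot (30 mm wide), m: 0 while the foot hangs free; past contact it grows 24 mm per turn, so 0.012 is half a turn past. Two upright pins, 9 mm thick, 64 mm apart, show it: their 12 mm red tips are hidden in the aluminium platen at 0 and rise out of its top; at half a turn the red stands just clear, then black follows. Spring 7.5 N preload, 1.5 N/mm.
- spare_grip (a point): Mid-height of the crank handle, 240 mm above the table, of the other, identical press: the one whose board carries an orange block. Leave it alone. Either press may stand on the left or right.

How it is judged:
By the outcome, as a careful person would: the job done as asked, in the order asked, and still so for the second after the job is handed in, with the robot touching nothing.
It also fails if it takes over 51 s, if anything falls off the work surface, if the arm or the gripper's body presses on something with over 40 N, if the wrist force passes 120 N, or if a joint passes its speed limit or range.

ROBOT

A 7-joint arm with a two-finger parallel gripper is mounted at the origin on the work surface. World frame = base frame: x ahead of the robot, y to its left, z up, the work surface at z = 0. Lengths are in m, angles in rad, forces in N, time in s.
With the tool pointing down it reaches from about 0.425 to 0.975 m from the base axis. Payload 16.7 kg.
Tool frame: the origin (TCP) lies at the very end of the fingers, on their centre line; the grasp point (between the pads) lies 19 mm behind it; z points along the fingers, y is the direction in which the jaws open and shut (so a half turn about z gives the same grasp; the last joint's range is limited). The gripper opens to 85 mm and grips with 20 to 120 N. Pads are 22 mm wide; open, the fingers measure 114 mm over their backs; the gripper's body (76 mm by 85 mm) begins 54 mm behind the grasp point. The pads swing forward as they close: fully open they stand 13 mm farther back than shut.
Start: joints at [0.977, 0.426, 0.074, 1.606, -0.034, 1.111, -0.067], TCP at [0.29, -0.609, 0.231] pointing down, gripper open.
Joint ranges: [-2.85, 2.85], [-0.5, 2.14], [-1.23, 1.37], [0.21, 2.46], [-1.02, 4.16], [0.16, 2.05], [-2.73, 2.73]. Speed limits (rad/s): [1.89, 1.89, 2.39, 2.39, 3.01, 3.01, 3.01].

INTERFACE

Orientations are given as [roll, pitch, yaw] about the fixed x, y, z axes, in that order (R = Rz(yaw) Ry(pitch) Rx(roll)).
In Python, from station import * gives the robot as it stands. Calls block until the motion is done:
- movep(position, orientation): joint-space move of the TCP to a pose.
- servo_line(position, rate=0.15, attitude=None, f_stop=None): straight line of the TCP; attitude=None keeps the orientation; rate is the mean speed in m/s. With f_stop (N) it stops when the force on the tool has changed by that much, and returns True; else False.
- move_j(angles): joint-space move.
- ungrasp() and grab(): open the fingers fully, or close them until they stop; the grip force is fixed at half the most.
- sleep(seconds).
- inverse_kinematics(position, orientation): joint angles nearest the present ones, or None.
- read_state(): the state.
- read_camera(name): name is "scene" or "side" or "wrist"; returns the picture (420x560x3 uint8, red, green, blue); there is no depth.
- camera_model(name): a dict with "fovy" (degrees; the focal length in pixels is half the picture's height over the tangent of half this angle, whatever the lens; pixels are square), "cx", "cy" (the principal point, pixels), "rvec" (rotation vector, rad) and "tvec" (3), from world to camera coordinates, as OpenCV has them; the wrist camera has in their place "T_tool_cam" (4x4, takes a point from camera to tool coordinates, whose origin is the TCP and whose axes are the flange's). Camera axes: x right, y down, z forward; pixel columns grow to the right and rows downward; lengths in m; the calibration is good to about 2 mm. A picture is of the moment at which its call begins: read the wrist's pose just before it. camera_model takes no time and is no camera call.
A pose or a line that the arm cannot do raises Unreachable and nothing moves.
- job_done(): hands the job in, once; it reports no verdict.
Trained networks look in the newest picture that a camera, given by its name, has taken for a name from the list of things; names that differ only in an ending like _2 or _b are one class to them, and where a whole thing is asked for, a point or a joint stands for the part that bears it (a point fixed in the world has none). Each returns a list of dicts, best first, with "confidence" (0 to 1); they miss things now and then, are a little off and sometimes report something else, mostly with a low value. They report only what shows in the picture. A call takes as long as a camera call.
- trace(camera, label): "region" (420x560 bool, what is visible of it) and "xy" ([column, row] as shares, 0 to 1, of the picture: columns of its width, rows of its height, amid what is visible of it).
- place_of(camera, label): "xy" ([column, row] as shares, 0 to 1, of the picture: columns of its width, rows of its height: a listed point, or the origin of a listed thing).
The state is a dict: "time": time; "qpos": joint angles; "joint_vel": joint speeds; "joint_efforts": joint torques, N m; "ee_pos": TCP position; "ee_rot": TCP orientation; "wrist_force": force on the tool from outside, world axes, zero at the start; "wrist_torque": the same for the moment, N m; "finger_gap": finger opening in m.
Only numpy, scipy, OpenCV 4.12 (cv2) and the standard library are available. Lean on these libraries where they do the work, as an engineer would, in place of code of your own. Each camera call takes 0.05 s, during which the arm holds its last target. There are 200 camera calls.

## Working session

There is one attempt and no reset: what is moved stays moved. The work goes in short steps, each a Python script; the robot and the scene stay as the last script left them, time stands still between calls to the robot, and variables do not carry over. Pictures are saved under pics/ and viewed, about 8 in all and at most 12, crops included, and the job is handed in when it is done.

```bash
mkdir -p pics; ls; cat > h.py <<'E'
from station import *
import numpy as np, cv2
def save(n,f): cv2.imwrite('pics/'+f,cv2.cvtColor(n,cv2.COLOR_RGB2BGR))
def ext(name):
    m=camera_model(name); f=210/np.tan(np.radians(m['fovy'])/2)
    if 'rvec' in m:
        R=cv2.Rodrigues(np.array(m['rvec'],float))[0]; t=np.array(m['tvec'],float).ravel()
    else:
        from scipy.spatial.transform import Rotation as Ro
        s=read_state(); T=np.eye(4); e=np.array(s['ee_rot'])
        T[:3,:3]=Ro.from_euler('xyz',e).as_matrix(); T[:3,3]=s['ee_pos']
        T=np.linalg.inv(T@np.array(m['T_tool_cam'])); R=T[:3,:3]; t=T[:3,3]
    return R,t,f,m['cx'],m['cy']
def proj(E,p):
    R,t,f,cx,cy=E; c=R@np.asarray(p)+t; return np.array([cx+f*c[0]/c[2],cy+f*c[1]/c[2]])
def onplane(E,uv,z):
    R,t,f,cx,cy=E; d=R.T@np.array([(uv[0]-cx)/f,(uv[1]-cy)/f,1]); o=-R.T@t
    return o+d*(z-o[2])/d[2]
E
python3 - <<'E'
from h import *
ims=[]
for c in ['scene','side']:
    im=read_camera(c); ims.append(im); E=ext(c); m=camera_model(c)
    print(c,'cam at',(-E[0].T@E[1]).round(3),m)
    for l in ['press_axis','spare_grip']:
        for d in place_of(c,l)[:3]:
            uv=np.array(d['xy'])*[560,420]; print(l,round(d['confidence'],2),uv.round(1),onplane(E,uv,.24).round(3))
    save(im,c+'1.png')
print(read_state())
E
```

```text
pics
scene cam at [ 0.945 -0.019  0.737] {'fovy': 49.67265045954226, 'cx': 283.2018946369966, 'cy': 203.5267654174811, 'rvec': array([ 1.87484973,  1.77760626, -0.61488472]), 'tvec': array([-0.03574388, -0.28167113,  1.16469177])}
press_axis 0.57 [143.9 203. ] [ 0.54 -0.19  0.24]
spare_grip 0.84 [416.3 181.3] [0.52  0.201 0.24 ]
side cam at [ 0.286 -0.458  0.586] {'fovy': 55.81391368095354, 'cx': 283.59869578060665, 'cy': 206.44818093240434, 'rvec': array([ 2.14357994, -0.51947966,  0.27285529]), 'tvec': array([-0.46738953,  0.3149718 ,  0.56351349])}
press_axis 0.56 [361.5 267.9] [ 0.536 -0.188  0.24 ]
spare_grip 0.77 [232.2 144.2] [0.517 0.198 0.24 ]
{'time': 0.3, 'qpos': array([ 0.97653169,  0.42633103,  0.07389992,  1.60619304, -0.0341225 ,
        1.11082244, -0.06711958]), 'joint_vel': array([ 0.00019673, -0.00227994, -0.00080712, -0.00173046, -0.00082972,
        0.00164556, -0.00054546]), 'joint_efforts': array([-4.97861474e-03, -9.48640609e+01,  3.75153601e+00, -4.63211668e+01,
        1.88118772e-02,  6.45102744e-03, -5.28206112e-05]), 'ee_pos': array([ 0.29032181, -0.60919417,  0.23106232]), 'ee_rot': array([-3.14109739e+00,  2.92729103e-06,  4.44671415e-01]), 'wrist_force': array([0.03710091, 0.14594796, 0.17287653]), 'wrist_torque': array([ 0.01255894,  0.00158381, -0.02130946]), 'finger_gap': 0.08544977428466356}
```

View pics/scene1.png

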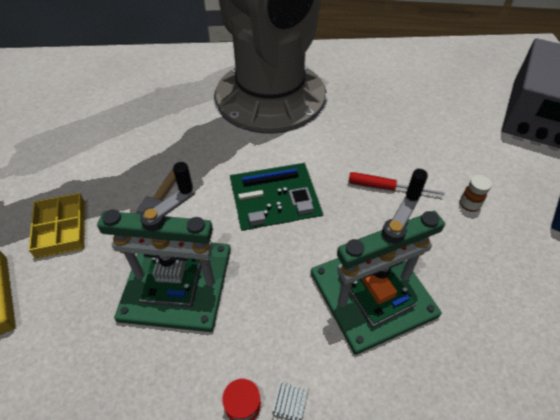

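View pics/side1.png

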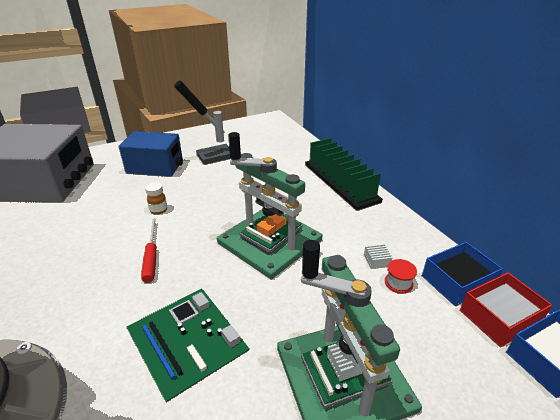

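The heat-sink press is at the left of the scene picture: handle at (184,178), screw cap at (150,215). In the side picture its handle is at (311,260) and its cap at (359,287). The orange-block press is the other one. Next I triangulate the handle.

```bash
python3 - <<'E'
from h import *
from scipy.optimize import least_squares
S,D=ext('scene'),ext('side')
tri=lambda a,b: least_squares(lambda p:np.r_[proj(S,p)-a,proj(D,p)-b],[.55,-.19,.22])
# handle: column top-centre / bottom-centre
for n,a,b in [('handle mid',(183.5,179),(311,260)),('cap',(150,215.5),(359,287)),('spare h',(416.5,185),(234.5,146))]:
    r=tri(a,b); print(n,r.x.round(4),r.fun.round(1))
for c in ['scene','side']:
    im=cv2.imread(f'pics/{c}1.png')
    x0,y0=(90,150) if c=='scene' else (270,230)
    crop=im[y0:y0+190,x0:x0+150]
    cv2.imwrite(f'pics/{c}c.png',crop)
a=[cv2.resize(cv2.imread(f'pics/{c}c.png'),(390,494),interpolation=cv2.INTER_CUBIC) for c in['scene','side']]
cv2.imwrite('pics/crops1.png',np.hstack(a))
E
```

```text
handle mid [ 0.4917 -0.1406  0.2325] [-0.3  0.3 -0.3 -0.2]
cap [ 0.5365 -0.1893  0.2064] [ 0.2 -0.1  0.2  0.1]
spare h [0.5218 0.2017 0.2337] [-0.1  0.2 -0.2 -0.2]
```

View pics/crops1.png

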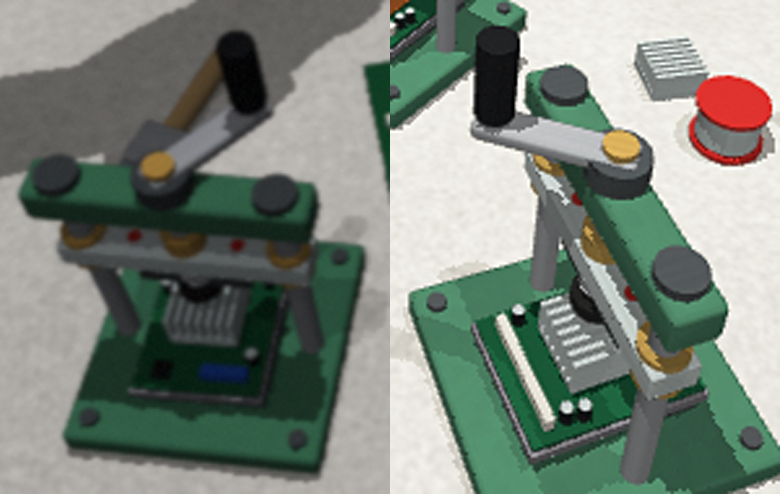

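Triangulation agrees with the given sizes: axis (0.5365, -0.189), handle (0.492, -0.141), radius 66 mm. I can also see the red pin tips flush in the platen at about (142,240) and (181,244) in the scene picture. Next I check reach around the circle, then grasp.

```bash
cat >> h.py <<'E'
A=np.array([.5365,-.1893]); Z=.219
def hp(th,r=.0655): return A+r*np.array([np.cos(th),np.sin(th)])
E
python3 - <<'E'
from h import *
th0=np.arctan2(-.1406+.1893,.4917-.5365); print(np.degrees(th0))
best=None
for psi in (th0,th0-np.pi):
    q=[inverse_kinematics([*hp(th0-a),Z],[np.pi,0,psi]) for a in np.linspace(0,9.5,12)]
    ok=all(x is not None for x in q); print(psi,ok, [np.round(x,2).tolist() for x in q[:6:2] if x is not None])
    if ok and (best is None or abs(q[0][6])<best[0]): best=(abs(q[0][6]),psi)
psi=best[1]; print('psi',psi)
o=[np.pi,0,psi]
movep([.4917,-.1406,.33],o)
servo_line([.4917,-.1406,Z],rate=.12,f_stop=12)
s=read_state(); print(s['time'],s['ee_pos'],s['wrist_force'])
grab(); s=read_state(); print(s['time'],s['finger_gap'],s['ee_pos'],s['wrist_force'])
im=[read_camera(c) for c in ('scene','side')]
save(np.hstack([im[0][120:340,50:350],im[1][180:400,220:520]]),'g.png')
E
```

```text
132.61150711158922
2.3145074251291073 True [[0.58, 0.21, -0.48, 1.96, 0.11, 1.0, 0.79], [0.53, 0.37, -0.48, 1.74, 0.19, 1.07, 0.72], [0.64, 0.37, -0.42, 1.73, 0.17, 1.07, 0.91]]
-0.8270852284606858 True [[0.19, 0.17, -0.04, 1.98, 0.01, 0.99, -2.25], [0.12, 0.33, 0.04, 1.77, -0.01, 1.04, -2.24], [0.21, 0.34, 0.12, 1.76, -0.05, 1.04, -2.04]]
psi 2.3145074251291073
3.2583 [ 0.49210459 -0.14062197  0.21963476] [-0.61942464  0.45550519 -0.11549662]
3.8667 0.02063731954418992 [ 0.49170578 -0.14069375  0.21924093] [-2.16400491  0.34911985  6.07880607]
```

View pics/g.png

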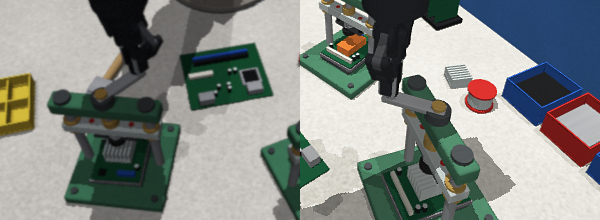

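Handle is gripped (gap about 21 mm). I turn 0.3 turn first, which is before any possible contact, and watch the forces.

```bash
cat >> h.py <<'E'
import json
TH0=np.radians(132.61)
def turn(a0,a1,step=np.radians(12),rate=.1,r=.0655):
    n=max(1,int(np.ceil(abs(a1-a0)/step))); F=[]
    for a in np.linspace(a0,a1,n+1)[1:]:
        servo_line([*hp(TH0-a,r),Z],rate=rate); f=read_state()['wrist_force']
        u=np.array([np.cos(TH0-a),np.sin(TH0-a)]); F.append((f[:2]@u,f[0]*u[1]-f[1]*u[0],f[2]))
    return np.round(F,1)
def crank():  # crank angle from start by actual tcp
    p=np.array(read_state()['ee_pos'])[:2]-A
    return (TH0-np.arctan2(p[1],p[0]))%(2*np.pi), np.hypot(*p)
def snap(tag):
    for c in ('scene','side'): save(read_camera(c),f'{c}_{tag}.png')
E
python3 - <<'E'
from h import *
t=read_state()['time']
print(turn(0,.3*2*np.pi).tolist()); print(crank(),.6*np.pi,read_state()['time']-t,read_state()['finger_gap'])
snap('a30')
E
```

```text
[[1.5, 3.8, 5.4], [0.8, 3.2, 5.0], [-1.1, 3.0, 5.5], [-2.1, 3.4, 5.2], [-2.7, 4.1, 5.5], [-3.9, 3.0, 6.6], [-4.3, 3.0, 7.4], [-6.9, 3.4, 9.0], [-8.3, 3.0, 10.2]]
(np.float64(1.9121105188853464), np.float64(0.06338172208853617)) 1.8849555921538759 2.5583000000000005 0.020689767885903463
```

```bash
python3 - <<'E'
from h import *
t=read_state()['time']; P=[]
for k in (40,50,60,70,80):
    F=turn((k-10)/100*2*np.pi,k/100*2*np.pi); snap(f'a{k}'); c=crank(); s=read_state()
    P.append(s['ee_pos'][:2]); print(k,F[-1],c[0]/2/np.pi,c[1],s['time'])
def redmask(im):
    h=cv2.cvtColor(im,cv2.COLOR_BGR2HSV); return (((h[...,0]<6)|(h[...,0]>174))&(h[...,1]>150)&(h[...,2]>50))
for c,(x,y,w,hh) in {'scene':(100,210,120,70),'side':(300,280,130,120)}.items():
    for k in (30,40,50,60,70,80):
        m=redmask(cv2.imread(f'pics/{c}_a{k}.png'))[y:y+hh,x:x+w].astype('uint8')
        n,l,st,ce=cv2.connectedComponentsWithStats(m); print(c,k,[(st[i].tolist()[:5]) for i in range(1,n) if st[i][4]>3])
cr=[]
for k in (30,40,50,60,70,80):
    im=cv2.imread(f'pics/scene_a{k}.png')[200:300,95:225]; cr.append(cv2.resize(im,None,fx=2,fy=2,interpolation=cv2.INTER_CUBIC))
cv2.imwrite('pics/m1.png',np.vstack([np.hstack(cr[:3]),np.hstack(cr[3:])]))
E
```

```text
40 [-13.6   3.5  13.7] 0.40419419761168296 0.06349053009003044 7.575
50 [-10.4   3.1  12.3] 0.5027481333412193 0.06415175210512382 8.525
60 [-5.1  3.3  9.1] 0.6024958063585173 0.06515770507807304 9.475
70 [0.7 3.1 8.1] 0.7016128645251489 0.06615939279649272 10.425
80 [ 4.7  3.3 10.6] 0.8002933637777098 0.06677044885698225 11.375
scene 30 [[41, 32, 4, 3, 11], [80, 35, 4, 4, 12]]
scene 40 [[80, 36, 4, 4, 9]]
scene 50 [[42, 33, 4, 3, 9], [81, 37, 3, 3, 9]]
scene 60 [[42, 34, 4, 3, 10], [81, 38, 4, 3, 10]]
scene 70 [[42, 35, 4, 3, 9], [81, 38, 4, 4, 10]]
scene 80 [[42, 35, 4, 4, 12], [81, 39, 4, 3, 11]]
side 30 [[85, 0, 28, 13, 98], [40, 28, 5, 4, 18], [60, 63, 6, 6, 27]]
side 40 [[94, 7, 19, 6, 54], [40, 29, 5, 4, 19], [60, 64, 6, 6, 28]]
side 50 [[85, 0, 19, 14, 66], [39, 30, 6, 4, 21], [59, 65, 7, 6, 28]]
side 60 [[85, 0, 9, 11, 32], [39, 31, 6, 5, 21], [59, 67, 6, 5, 25]]
side 70 [[91, 2, 22, 11, 73], [39, 31, 6, 6, 23], [59, 67, 6, 6, 30]]
side 80 [[85, 0, 28, 13, 97], [59, 67, 6, 7, 35]]
```

View pics/m1.png

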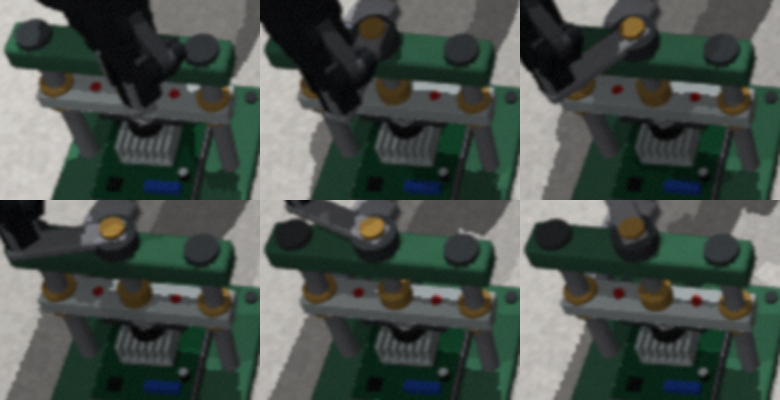

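In the side picture the pin tops stop sinking at about 0.6–0.65 turn and the red area starts to grow. That puts contact at roughly 0.62, so the target is at least about 1.08. I go on to 1.0 and fit.

```bash
cat > fit.py <<'E'
from h import *
from scipy.optimize import least_squares
def red(im):
    f=im.astype(float); return np.clip(f[...,2]-np.maximum(f[...,0],f[...,1])-15,0,None)
B={'scB0':('scene',(136,232,18,20)),'scB1':('scene',(175,234,18,22)),'siA':('side',(332,296,20,24)),'siB':('side',(352,330,20,30))}
def table(ks):
    T={}
    for n,(c,(x,y,w,h)) in B.items():
        T[n]=[red(cv2.imread(f'pics/{c}_a{k}.png')[y:y+h,x:x+w]).sum() for k in ks]
        print(n,[int(v) for v in T[n]])
    return T
E
python3 - <<'E'
from fit import *
last=80
for k in (85,90,95,100):
    F=turn(last/100*2*np.pi,k/100*2*np.pi); snap(f'a{k}'); last=k; c=crank(); print(k,F[-1],c[0]/2/np.pi,c[1],read_state()['time'])
table((30,40,50,60,70,80,85,90,95,100))
S=ext('side');
for n,z in (('side',.17),('scene',.17)):
    E=ext(n); print(n,'px per 12mm',proj(E,[.5365,-.19,z+.012])-proj(E,[.5365,-.19,z]))
out=[]
for k in (60,80,90,100):
    im=cv2.imread(f'pics/side_a{k}.png')[285:375,320:400]; out.append(cv2.resize(im,None,fx=4,fy=4,interpolation=cv2.INTER_CUBIC)[:, :195+0])
cv2.imwrite('pics/m2.png',np.hstack(out))
E
```

```text
85 [ 5.5  1.8 12.3] 0.8497758874795488 0.06685732256268934 11.975
90 [ 8.1  2.8 13.2] 0.8996549082435799 0.06671422238879582 12.575
95 [ 6.9  2.4 12.7] 0.9498759155507985 0.06645096870138219 13.175
100 [4.4 1.9 9.1] 0.9999619435812103 0.06605492289055917 13.775
scB0 [630, 0, 487, 469, 527, 702, 793, 863, 940, 961]
scB1 [621, 583, 564, 520, 697, 831, 927, 889, 956, 1032]
siA [1639, 1813, 2088, 2112, 2253, 0, 2655, 2896, 3090, 3355]
siB [2011, 2196, 2213, 2278, 2382, 3015, 3296, 3532, 3842, 4106]
side px per 12mm [ 1.01325879 -6.06877442]
scene px per 12mm [-1.72940965 -4.6012574 ]
```

View pics/m2.png

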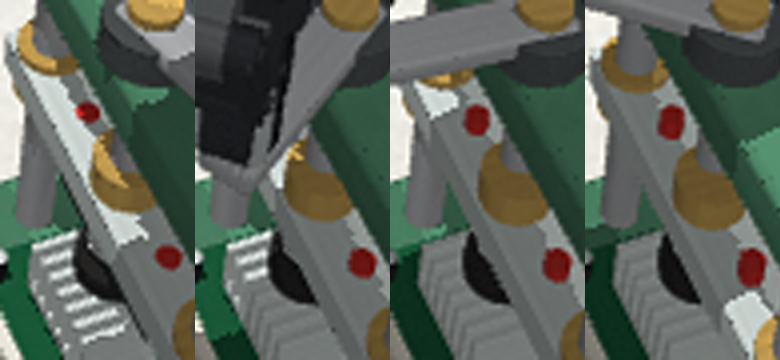

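```bash
python3 - <<'E'
from fit import *
from scipy.spatial.transform import Rotation as Ro
print(turn(2*np.pi,1.1*2*np.pi)[-1],crank()[0]/2/np.pi,crank()[1]); snap('a110')
table((100,110))
ungrasp(); p=read_state()['ee_pos']; print(p)
servo_line([p[0],p[1],.30],rate=.2)
print(read_state()['time'])
T=np.array(camera_model('wrist')['T_tool_cam']); print(T.round(3),camera_model('wrist')['fovy'])
P=np.array([.5365,-.19,.165]); q0=np.array(read_state()['qpos']); R=[]
for az in range(0,360,20):
  for el in (30,40,50):
    for d in (.2,.25,.3):
      for roll in range(0,360,45):
        a,e=np.radians(az),np.radians(el)
        v=np.array([np.cos(a)*np.cos(e),np.sin(a)*np.cos(e),np.sin(e)])
        z=-v; x=np.cross(z,[0,0,1]); x/=np.linalg.norm(x); y=np.cross(z,x)
        W=np.eye(4); W[:3,:3]=np.c_[x,y,z]@Ro.from_euler('z',roll,degrees=True).as_matrix(); W[:3,3]=P+d*v
        G=W@np.linalg.inv(T); tcp=G[:3,3]
        if tcp[2]<.12: continue
        rpy=Ro.from_matrix(G[:3,:3]).as_euler('xyz')
        q=inverse_kinematics(tcp,rpy)
        if q is not None: R.append((np.abs(np.array(q)-q0).max(),az,el,d,roll,tcp.round(3).tolist(),rpy.round(4).tolist()))
R.sort(key=lambda r:r[0])
for r in R[:14]: print(r)
print(len(R),read_state()['time'])
E
```

```text
[-0.3  2.6  6.3] 0.10026565457638283 0.06498979138569085
scB0 [961, 1278]
scB1 [1032, 1218]
siA [3355, 3592]
siB [4106, 5034]
[ 0.5289092  -0.12424557  0.21895432]
16.075
[[-0.    -0.956 -0.294  0.075]
 [ 1.    -0.    -0.    -0.001]
 [-0.    -0.294  0.956 -0.143]
 [ 0.     0.     0.     1.   ]] 60.72272831769357
(np.float64(0.4018220051113225), 140, 50, 0.3, 180, [0.485, -0.146, 0.293], [-3.1415, 0.3997, 2.4438])
(np.float64(0.47970081366904327), 140, 50, 0.25, 180, [0.509, -0.166, 0.254], [-3.1415, 0.3997, 2.4438])
(np.float64(0.5105715628535131), 100, 50, 0.3, 135, [0.545, -0.112, 0.287], [-2.6581, 0.2106, 2.5086])
(np.float64(0.5402511099183477), 140, 50, 0.3, 135, [0.493, -0.125, 0.287], [-2.6581, 0.2106, -3.0764])
(np.float64(0.548391833347686), 100, 50, 0.25, 135, [0.55, -0.144, 0.248], [-2.6581, 0.2106, 2.5086])
(np.float64(0.5494047346312517), 140, 50, 0.2, 180, [0.534, -0.187, 0.216], [-3.1415, 0.3997, 2.4438])
(np.float64(0.5550271941164425), 120, 50, 0.3, 135, [0.518, -0.114, 0.287], [-2.6581, 0.2106, 2.8577])
(np.float64(0.5601395057946053), 140, 40, 0.3, 180, [0.469, -0.132, 0.279], [-3.1414, 0.5742, 2.4438])
(np.float64(0.5777411166642513), 80, 50, 0.2, 135, [0.56, -0.183, 0.21], [-2.6581, 0.2106, 2.1596])
(np.float64(0.5798014563563448), 260, 50, 0.3, 315, [0.539, -0.299, 0.26], [2.4919, -0.7202, 2.5147])
(np.float64(0.5857621903434844), 80, 50, 0.25, 135, [0.565, -0.151, 0.248], [-2.6581, 0.2106, 2.1596])
(np.float64(0.5883051666724485), 160, 50, 0.25, 180, [0.503, -0.177, 0.254], [-3.1415, 0.3997, 2.7928])
(np.float64(0.5899267660451666), 100, 50, 0.2, 135, [0.556, -0.175, 0.21], [-2.6581, 0.2106, 2.5086])
(np.float64(0.594921350402246), 260, 50, 0.25, 315, [0.545, -0.267, 0.222], [2.4919, -0.7202, 2.5147])
943 16.075
```

```bash
python3 - <<'E'
from fit import *
from scipy.spatial.transform import Rotation as Ro
snap('b110')
T=np.array(camera_model('wrist')['T_tool_cam']); P=np.array([.5365,-.19,.165])
def pose(az,el,d,roll=180):
    a,e=np.radians(az),np.radians(el)
    v=np.array([np.cos(a)*np.cos(e),np.sin(a)*np.cos(e),np.sin(e)])
    z=-v; x=np.cross(z,[0,0,1]); x/=np.linalg.norm(x); y=np.cross(z,x)
    W=np.eye(4); W[:3,:3]=np.c_[x,y,z]@Ro.from_euler('z',roll,degrees=True).as_matrix(); W[:3,3]=P+d*v
    G=W@np.linalg.inv(T); return G[:3,3],Ro.from_matrix(G[:3,:3]).as_euler('xyz')
for az,el in ((220,40),(210,40),(200,40),(180,40),(230,40),(240,40),(220,45),(200,45),(160,40)):
    a=[inverse_kinematics(*pose(az,el,d)) for d in (.40,.30)]
    if all(x is not None for x in a):
        print(az,el,pose(az,el,.3))
        try: movep(*pose(az,el,.40)); movep(*pose(az,el,.30)); break
        except Unreachable as e: print(e)
E=ext('wrist'); im=read_camera('wrist'); s=read_state(); print(s['time'],s['ee_pos'],s['wrist_force'])
save(cv2.rotate(im,cv2.ROTATE_180),'w1.png')
print([ (560-proj(E,[.5365,-.19,z])).tolist() for z in (.165,.177)])
E
```

```text
220 40 (array([ 0.46762427, -0.24670547,  0.27882146]), array([-3.14139786,  0.57421989, -2.4431267 ]))
19.7417 [ 0.46751101 -0.24712736  0.27892379] [0.5501996  0.02656107 0.9620953 ]
[[281.18025946256614, 345.45149416725695], [281.2081052543995, 334.15878892695235]]
```

View pics/w1.png

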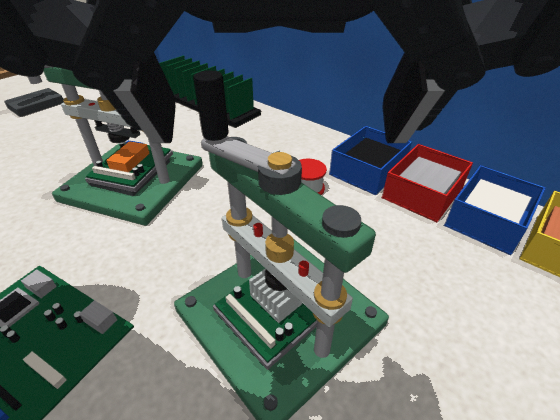

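Clear view: pins at (258,229) and (303,268), both showing red, foot on the fins. I measure the red length.

```bash
python3 - <<'E'
from fit import *
im=cv2.imread('pics/w1.png'); r=red(im)
for x,y in((258,229),(303,268)):
    b=r[y-14:y+15,x-9:x+10]; print('rowmax',b.max(1).astype(int).tolist()); print('colsum',b.sum(0).astype(int).tolist())
    c=b.sum(0).argmax(); print('area px',(b>50).sum(), [(b[:,k]>45).sum() for k in range(c-3,c+4)])
cv2.imwrite('pics/w1c.png',cv2.resize(im[205:295,230:330],None,fx=6,fy=6,interpolation=cv2.INTER_CUBIC))
E=ext('wrist')  # pin geometry at true position on platen
for uv in((258,234),(303,274)):
    q=onplane(E,(560-uv[0],420-uv[1]),.15); print(q.round(3), proj(E,q)-proj(E,q+[0,0,.012]))
    R,t,f,_,_=E; print('px/mm',f/(R@q+t)[2]/1000)
E
```

```text
rowmax [12, 12, 12, 12, 9, 4, 3, 7, 64, 67, 86, 133, 131, 117, 81, 81, 82, 81, 81, 80, 80, 68, 17, 21, 22, 22, 25, 26, 24]
colsum [61, 47, 30, 0, 222, 761, 1093, 1087, 1024, 984, 936, 861, 787, 419, 0, 0, 15, 107, 159]
area px 103 [np.int64(0), np.int64(2), np.int64(7), np.int64(12), np.int64(14), np.int64(14), np.int64(14)]
rowmax [0, 0, 0, 0, 0, 0, 24, 68, 86, 87, 66, 133, 133, 132, 105, 80, 83, 81, 81, 81, 82, 77, 48, 0, 0, 0, 0, 0, 0]
colsum [0, 0, 0, 0, 155, 772, 1158, 1215, 1293, 1259, 1163, 1085, 982, 887, 513, 0, 0, 0, 0]
area px 128 [np.int64(10), np.int64(13), np.int64(15), np.int64(15), np.int64(16), np.int64(16), np.int64(15)]
[ 0.511 -0.188  0.15 ] [ -0.57485383 -10.67535149]
px/mm 1.209340761229552
[ 0.501 -0.242  0.15 ] [  0.70649536 -10.81072431]
px/mm 1.356533918267337
```

View pics/w1c.png

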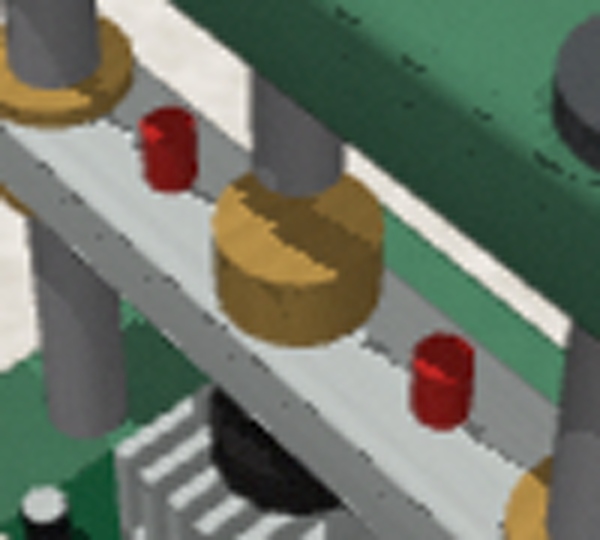

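```bash
python3 - <<'E'
from h import *
E=ext('wrist')
for z in (.10,.11,.12,.13):
    q=[onplane(E,(560-u,420-v),z) for u,v in((258.5,234),(303.5,273.5))]
    print(z,np.linalg.norm(q[0]-q[1]).round(4),((q[0]+q[1])/2).round(3))
    for p,ext_px in zip(q,(14.2,15.8)):
        up=np.linalg.norm(proj(E,p+[0,0,.01])-proj(E,p))/10
        R,t,*_=E; c=-R.T@t; hd=(p-c)[:2]; hd/=np.linalg.norm(hd)
        el=np.linalg.norm(proj(E,p+[*hd*.0045,0])-proj(E,p-[*hd*.0045,0]))
        print('  up px/mm',up.round(3),'ellipse',el.round(2),'exposed mm',((ext_px-el)/up).round(2))
E
```

```text
0.1 0.0674 [ 0.541 -0.185  0.1  ]
  up px/mm 0.712 ellipse 6.15 exposed mm 11.31
  up px/mm 0.721 ellipse 7.71 exposed mm 11.23
0.11 0.0648 [ 0.534 -0.191  0.11 ]
  up px/mm 0.741 ellipse 6.4 exposed mm 10.53
  up px/mm 0.751 ellipse 8.02 exposed mm 10.37
0.12 0.0622 [ 0.527 -0.197  0.12 ]
  up px/mm 0.773 ellipse 6.66 exposed mm 9.75
  up px/mm 0.783 ellipse 8.35 exposed mm 9.51
0.13 0.0596 [ 0.52  -0.203  0.13 ]
  up px/mm 0.808 ellipse 6.96 exposed mm 8.97
  up px/mm 0.818 ellipse 8.72 exposed mm 8.66
```

The axis and pin spacing are both consistent with a platen height of about 0.112. That gives an exposure of about 10.3 mm with no black visible yet, so about 0.07 turn remains. The area fit also put contact at about 0.675. I go to 1.175 and look again.

```bash
cat >> h.py <<'E'
from scipy.spatial.transform import Rotation as Ro
VIEW=([0.46762427,-0.24670547,0.27882146],[-3.14139786,0.57421989,-2.4431267])
def back(d): # view pose retreated along camera axis by d
    a,e=np.radians(220),np.radians(40); return (np.array(VIEW[0])+d*np.array([np.cos(a)*np.cos(e),np.sin(a)*np.cos(e),np.sin(e)]),VIEW[1])
E
python3 - <<'E'
from h import *
o=[np.pi,0,TH0]; a=1.1*2*np.pi
movep(*back(.1)); movep([*hp(TH0-a),.33],o); print(servo_line([*hp(TH0-a),Z],rate=.12,f_stop=12)); grab()
c=crank(); print(c,read_state()['finger_gap'],read_state()['time'])
F=turn(a,1.175*2*np.pi,step=np.radians(7)); c=crank(); print(F.tolist(),c[0]/2/np.pi,c[1])
ungrasp(); p=read_state()['ee_pos']; servo_line([p[0],p[1],.31],rate=.2)
movep(*back(.1)); movep(*VIEW); sleep(.1)
im=cv2.rotate(read_camera('wrist'),cv2.ROTATE_180); save(im,'w2.png'); snap('b117')
save(cv2.resize(im[205:300,225:330],None,fx=6,fy=6,interpolation=cv2.INTER_CUBIC),'w2c.png'); print(read_state()['time'])
E
```

```text
False
(np.float64(0.6287633202595613), np.float64(0.06532464260961834)) 0.020633880045352375 24.8417
[[-3.7, 1.6, 2.5], [-4.9, 2.6, 4.8], [-5.9, 2.5, 5.7], [-7.1, 1.5, 7.3]] 0.17636450092268297 0.06447699331775822
30.7167
```

View pics/w2c.png

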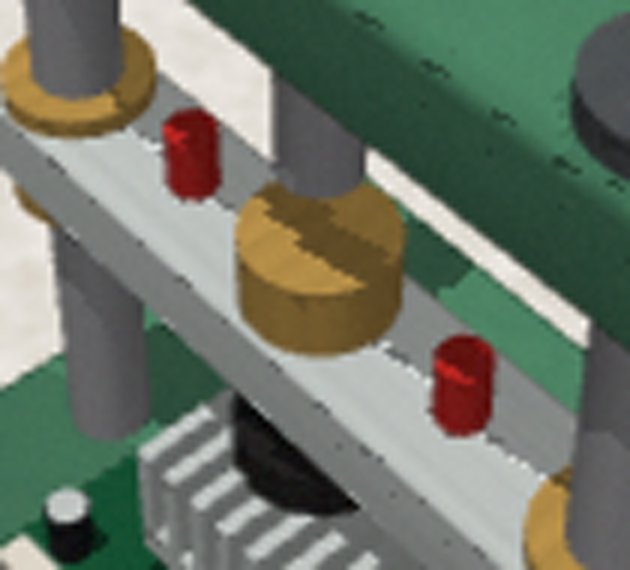

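Pins show all red, no black: extents about 15.3 and 16.5 px, so roughly 11.3–12 mm exposed. I run a finer numeric check on the stored pictures, which takes no robot time.

```bash
python3 - <<'E'
from h import *
def soft(im):  # fractional red coverage by chroma ratio
    f=im.astype(float); r=f[...,2]; o=np.maximum(f[...,0],f[...,1]); return np.clip(((r-o)/np.maximum(r,1)-.1)/.6,0,1)
for n in('w1','w2'):
    s=soft(cv2.imread(f'pics/{n}.png'))
    for x,y in((258,229),(303,268)):
        b=s[y-16:y+17,x-10:x+10]; cs=b.sum(0); print(n,'area',b.sum().round(1),'cols',cs.round(1).tolist())
ks=[(k,f'a{k}') for k in(30,40,50,60,70,80,85,90,95,100,110)]+[(110,'b110'),(117.5,'b117')]
for n,(c,(x,y,w,h)) in {'siA':('side',(332,296,20,24)),'siB':('side',(352,330,20,30)),'sc0':('scene',(136,232,18,20)),'sc1':('scene',(175,234,18,22))}.items():
    v=np.array([soft(cv2.imread(f'pics/{c}_{t}.png')[y:y+h,x:x+w]).sum() for _,t in ks]); k=np.array([a for a,_ in ks],float)
    from scipy.optimize import least_squares
    g=v>3
    r=least_squares(lambda p:p[0]+p[1]*np.clip(k[g]-p[2],0,None)-v[g],[v[g][0],.3,68],loss='soft_l1',f_scale=.7)
    print(n,v.round(1).tolist(),'base,slope,contact',r.x.round(3))
for c in('side','scene'):
    E=ext(c); p=np.array([.5365,-.19,.113]); up=np.linalg.norm(proj(E,p+[0,0,.01])-proj(E,p))/10; d=(E[0]@p+E[1])[2]
    print(c,'expected slope px/0.01turn',up*.24*9*E[2]/d/1000,'ellipse area',None)
E
```

```text
w1 area 123.7 cols [1.8, 1.7, 1.5, 1.3, 0.0, 2.7, 9.5, 12.5, 13.8, 14.0, 14.1, 14.1, 13.6, 12.6, 7.8, 0.0, 0.0, 0.1, 1.1, 1.7]
w1 area 141.2 cols [0.0, 0.0, 0.0, 0.0, 0.0, 2.2, 10.9, 13.8, 14.9, 15.7, 16.0, 15.7, 15.3, 14.7, 13.5, 8.4, 0.0, 0.0, 0.0, 0.0]
w2 area 129.8 cols [2.1, 1.9, 1.1, 0.0, 4.1, 11.3, 13.7, 14.4, 14.7, 15.1, 14.9, 14.0, 12.8, 5.2, 0.0, 0.0, 0.3, 1.1, 1.4, 1.5]
w2 area 145.8 cols [0.0, 0.0, 0.0, 0.0, 6.9, 13.6, 15.1, 16.3, 16.6, 16.7, 16.3, 15.9, 14.4, 12.4, 1.7, 0.0, 0.0, 0.0, 0.0, 0.0]
siA [28.4, 29.0, 30.3, 29.2, 31.2, 0.0, 34.8, 43.4, 48.1, 51.7, 54.7, 54.6, 0.0] base,slope,contact [29.152  0.595 66.426]
siB [34.5, 36.7, 36.9, 37.8, 38.3, 49.5, 53.9, 57.8, 62.6, 67.0, 72.8, 72.8, 75.1] base,slope,contact [36.731  0.774 63.255]
sc0 [17.1, 0.5, 16.8, 16.7, 17.0, 21.0, 23.5, 25.4, 27.6, 26.7, 29.8, 28.5, 30.5] base,slope,contact [16.875  0.262 62.463]
sc1 [16.9, 16.1, 16.1, 15.1, 16.1, 18.5, 20.4, 25.4, 27.7, 29.4, 33.6, 33.7, 28.5] base,slope,contact [16.101  0.475 73.256]
side expected slope px/0.01turn 0.6892361622976965 ellipse area None
scene expected slope px/0.01turn 0.4797848461741859 ellipse area None
```

```bash
python3 - <<'E'
from h import *
for n,cols in(('w1',((259,),(302,))),('w2',((256,258),(301,303)))):
    im=cv2.imread(f'pics/{n}.png')
    for (c,y) in [(c,y) for cs,y in zip(cols,(229,268)) for c in cs]:
        print(n,c,' '.join('%d/%d/%d'%tuple(im[r,c][::-1]) for r in range(y-9,y+14)))
print(cv2.imread('pics/side_b110.png')[336:362,363:364,::-1].reshape(-1,3).tolist())
print(cv2.imread('pics/side_b117.png')[336:362,363:364,::-1].reshape(-1,3).tolist())
a=[cv2.resize(cv2.imread(f'pics/side_{t}.png')[295:365,330:380],None,fx=8,fy=8,interpolation=cv2.INTER_NEAREST)for t in('b110','b117')]
cv2.imwrite('pics/m3.png',np.hstack(a))
E
```

```text
w1 259 160/157/152 126/126/126 126/104/100 97/19/15 97/18/14 99/20/18 99/20/20 98/19/14 98/19/17 101/20/16 101/20/18 104/21/18 105/21/19 110/24/21 108/22/20 109/22/19 111/36/34 169/151/148 189/193/191 189/193/192 188/194/190 188/193/191 190/195/192
w1 302 132/135/133 116/85/82 97/14/12 96/15/14 97/19/16 97/17/14 103/22/19 182/34/32 184/39/37 131/26/22 119/25/21 117/19/16 118/22/18 120/26/25 119/23/19 119/26/23 119/27/26 143/90/87 186/192/190 187/192/189 189/192/189 189/193/190 186/191/188
w2 256 190/187/179 121/124/122 126/128/127 105/50/48 98/17/18 97/17/11 98/20/16 116/26/23 99/18/17 109/20/16 106/24/20 117/26/22 117/26/23 116/21/20 116/23/18 118/21/22 119/24/24 119/35/33 165/145/142 188/192/189 190/194/191 187/193/191 189/194/191
w2 258 228/223/216 219/213/204 158/156/151 103/44/42 97/16/14 98/19/17 97/17/15 100/23/22 98/21/18 101/21/18 100/16/16 101/18/16 104/22/22 103/20/18 106/22/20 106/17/14 106/20/17 110/29/27 114/93/91 191/194/191 188/193/190 187/193/190 188/193/190
w2 301 130/135/132 124/110/106 98/19/17 98/20/16 97/18/13 95/13/13 96/14/14 117/21/19 183/38/33 161/30/26 104/
[... 477 characters left out ...]
[97, 111, 104], [147, 153, 151], [144, 150, 148], [143, 152, 148], [128, 111, 109], [98, 10, 8], [101, 19, 16], [101, 21, 17], [101, 20, 17], [104, 21, 18], [110, 19, 17], [109, 17, 14], [106, 15, 13], [104, 18, 17], [108, 89, 87], [98, 106, 105], [118, 123, 121], [210, 218, 214], [204, 213, 209]]
[[44, 75, 58], [42, 74, 57], [44, 74, 58], [38, 67, 52], [38, 66, 51], [42, 69, 54], [73, 110, 89], [99, 112, 106], [155, 160, 158], [148, 155, 153], [146, 156, 153], [132, 115, 113], [102, 12, 10], [103, 21, 17], [104, 21, 18], [104, 21, 19], [105, 19, 17], [113, 19, 18], [111, 20, 16], [109, 17, 14], [107, 18, 16], [125, 83, 80], [149, 160, 157], [121, 127, 125], [241, 246, 244], [211, 220, 216]]
```

View pics/m3.png

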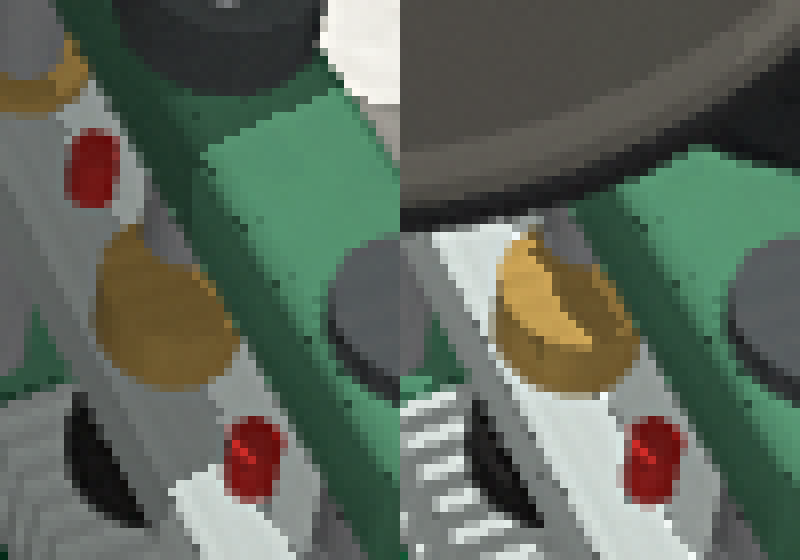

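Red runs straight into the platen with no black band. The exposure works out at about 11.8–11.9 mm on both pins, against a goal of 12, so I hand in with the arm clear of everything.

```bash
python3 - <<'E'
from h import *
im=read_camera('scene'); E=ext('scene')
for d in place_of('scene','spare_grip')[:1]: print(onplane(E,np.array(d['xy'])*[560,420],.24).round(3))
s=read_state(); print(s['time'],s['wrist_force']); job_done()
E
```

```text
[0.523 0.198 0.24 ]
30.8167 [0.34581251 0.25248417 0.00682488]
the job is handed in; nothing more can be done
```

I wound the heat-sink press (the one on the robot's right) down to about half a turn past contact, then let go and backed the arm clear. The job is handed in at 30.8 s of the 51 s allowed.

- **Turning:** I held the handle from above and wound it 1.1 turns clockwise. I then let go for a close look with the wrist camera, took hold again and went on to 1.175 turns.
- **Last look:** Both pins show red right down to the platen with no black below. I measured about 11.8–11.9 mm exposed, against a target of 12 mm.
- **Where the checks disagree:** The pins alone put contact at about 0.68 turn. Fits to the red area over the whole turn gave 0.62–0.66 for three pin views. A fourth, noisy and partly hidden, gave 0.73. The final turn past contact is therefore about 0.5, most likely within 0.05. Between the last two looks the pins also rose about 1.1 mm, where I expected 1.8 mm; each pixel is over 1 mm of pin there.
- **Forces:** The highest I read at the wrist was about 20 N, and it was near zero at hand-in.
- **Other press:** The arm did not go near its crank. Its handle was found at the same spot at the end to within 3 mm, which is the detector's error.

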